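# Load the slotted weight on the dental press

### The arm

A 6-joint arm with a two-finger parallel gripper is mounted at the origin on the work surface. World frame = base frame: x ahead of the robot, y to its left, z up, the work surface at z = 0. Lengths are in mm, angles in rad, forces in N, time in s.
With the tool pointing down it reaches from about 350 to 975 mm from the base axis. Payload 7.1 kg.
Tool frame: the origin (TCP) lies at the very end of the fingers, on their centre line; the grasp point (between the pads) lies 19 mm behind it (ctrl.grip_point_offset is the distance from the TCP to the grasp point, in mm); z points along the fingers, y is the direction in which the jaws open and shut (so a half turn about z gives the same grasp; the last joint's range is limited). The gripper opens to 88 mm and grips with 3 to 60 N. Pads are 20 mm wide; open, the fingers measure 115 mm over their backs; the gripper's body (75 mm by 178 mm) begins 61 mm behind the grasp point.
Start: joints at [1.242, 0.423, 1.63, -0, 1.089, -0.019], TCP at [190.511, 595.24, 222.675] pointing down, gripper open.
Joint ranges: [-3, 3], [-0.9, 2.11], [0.09, 2.58], [-1.31, 4.45], [0.11, 2.69], [-2.54, 2.54]. Speed limits (rad/s): [2.39, 2.39, 3.01, 3.14, 3.14, 3.14].

### API

Orientations are given as a rotation vector (axis times angle).
In Python, from workcell import ctrl gives the robot as it stands.
- The arm moves only by the tool move_arm, never from a script. Its argument "increments" is one flat list of numbers, 5 for each row, row after row: the closure in counts, from 0 (fully open) to 255 (shut), then the shift along the tool's x, y, z in mm, then the turn about the tool's z in degrees. In form: [grip, dx, dy, dz, yaw, grip, dx, dy, dz, yaw, ...]. A call has 1 to 12 rows; each row is the pose to reach, as a shift and turn from the pose measured when the call began, along the tool's axes at that moment; what a row does not reach only later rows make up. A row lasts 1/8 s, in which the tool goes at most 62.5 mm and 10.7 degrees, less where a joint would pass 70% of its speed; a pose out of reach is approached as far as the arm can. A call with a gripper value outside its range is refused whole. The fingers move at their own pace and stop on an object; the grip force is fixed at half the most. Time passes only in rows, so rows that repeat a pose let the fingers close. It gives the time, the measured TCP pose, the force and the opening at its end, in the units of the state.
- ctrl.get_obs(): the state, without advancing time (a new reading comes with each control period).
- ctrl.get_image(name): name is "scene" or "side" or "wrist"; returns a dict with "frame" (480x640x3 uint8, red, green, blue), "vertical_fov" (degrees; the focal length in pixels is half the picture's height over the tangent of half this angle, whatever the lens; pixels are square), "cx", "cy" (the principal point, pixels), "pose" (4x4, takes a point from camera to world coordinates); the wrist camera has in their place "mount" (4x4, takes a point from camera to tool coordinates, whose origin is the TCP and whose axes are the flange's). Camera axes: x right, y down, z forward; pixel columns grow to the right and rows downward; lengths in mm; the calibration is good to about 2 mm. A picture is of the moment at which its call begins: read the wrist's pose just before it. There is no depth.
- ctrl.close_job(): hands the job in, once; it reports no verdict.
The state is a dict: "t": time; "qpos": joint angles; "qvel": joint speeds; "joint_torque": joint torques, N m; "ee_pos": TCP position; "orientation": TCP orientation; "ft_force": force on the tool from outside, world axes, zero at the start; "moment": the same for the moment, N m; "width": finger opening in mm.
Only numpy, scipy, OpenCV 4.12 (cv2) and the standard library are available. Lean on these libraries where they do the work, as an engineer would, in place of code of your own. Each camera call takes 0.05 s, during which the arm holds its last target.

### The job

Slide the red slotted weight sideways onto the press's hanger stem, fully home on the green one already there, its slot pointing at least a quarter turn away from the green one's slot; set it down rather than dropping it. When you have let go of it, push the blue-knobbed lever all the way down to lower the load onto the plaster model. Leave the yellow weight, the bottle and the loose model alone.

Things in the scene. Friction and masses are not known exactly. Their poses are not given: they have to be found in the camera images.
- red_center (a point): centre, half-way up, of the red slotted weight (about 0.25 kg): a level disc 90 mm across, 10 mm thick, z up. Its slot, 16 mm wide (mouth flared to 28 mm over the outer 11 mm), opens towards +x and ends 8 mm past the centre. An upright grip fin stands at -x. It starts flat on the bench, left or right of the press, its fin towards the robot
- red_mouth (a point): middle of the red weight's slot mouth: on the rim, 45 mm from its centre along +x, half-way up
- red_fin (a point): middle of the red weight's grip fin, 68 mm from the centre along -x, 26 mm above the underside; axes as the weight's. The fin is 12 mm thick (along y: pinch it there), spans 52 to 84 mm from the centre, and reaches from the underside's level to 42 mm above it
- green_center (a point): centre, half-way up, of the green slotted weight that lies loose on the hanger's pan, the stem at its centre. Same shape and size as the red one: slot towards its +x, fin at -x. Its fin rises to 32 mm above its upper face, outside the rim of a weight stacked on it
- pan (a point): middle of the top face of the hanger's square steel pan (76 mm wide), on the stem's axis, 100 mm above the bench at the start. The stem, 10 mm in diameter, rises from it into the press's guide head. x points to the press's two columns (16 mm in diameter, 110 mm apart, 260 mm tall), 90 mm behind the stem. The hanger sinks 15 mm per rad of the lever, carrying its weights
- head (a point): middle of the underside of the white round guide head over the stem, 116 mm in diameter, 235 to 262 mm above the bench (a brass cap on it to 278). Because of it weights go on sideways only, and a hand holding a weight's fin there must lean away from the stem by 25 to 45 degrees
- lever (a joint): the lever's angle, rad: 0 raised, as it starts (0.45 above level); 0.8 fully down on its stop (0.35 below level). A stiff hinge: about 3 to 5 N down on the knob moves it; it stays where it is left
- lever_knob (a point): centre of the blue knob on the lever's end: a bar 26 mm in diameter, 44 mm long, lying along x. It moves in an arc of 130 mm radius about the hinge
- lever_pivot (a point): the lever's hinge, 180 mm above the bench beside the press's column; x, y, z are the press's own axes (z up). The hinge axis is x and the lever points to -y
- yellow_center (a point): centre, half-way up, of a yellow spare slotted weight on the bench, same shape and axes as the red one; not to be used, leave it
- bottle: a small white bottle with a blue cap, 38 mm in diameter, 105 mm tall, standing; origin at the centre of its underside; leave it
- model_center (a point): centre of a loose plaster dental model, about 65 x 68 x 34 mm, on the bench; leave it
There are look-alikes about, which are no part of the job. What is meant by the part that bears red_center is not black or white, and is the larger of those in its own colour.

How it is judged (in metres and radians):
On the way, in this order (a step that is already met when the one before it is completed fails the run):
1. the red weight lies fully home on the stem, flat on the green one, its slot turned away, let go, the lever still raised (horizontal distance between red_center and pan below 0.01 m and z of red_center in the frame of pan between 0.01 and 0.019 m and angle between each of red_center, green_center's own z axis and vertical below 0.08 rad and x of red_mouth in the frame of green_center below 0.014 m and horizontal distance between green_center and pan below 0.012 m and z of green_center in the frame of pan below 0.009 m and contact force between the fingers and red below 0.05 N and value of joint lever below 0.2 rad and linear speed of red below 0.03 m/s), for 0.2 s.
2. the lever is pushed fully down (value of joint lever above 0.7 rad), for 0.1 s.
At the end, for the whole second after the job is handed in: the red weight rests level on the green one, its centre within 10 mm of the stem's axis, its slot at least about 72 degrees from the green one's slot; the green one still lies flat on the pan, within 12 mm of the axis; the lever stands beyond 0.70 rad; all at rest (horizontal distance between red_center and pan below 0.01 m and z of red_center in the frame of pan between 0.01 and 0.019 m and angle between each of red_center, green_center's own z axis and vertical below 0.08 rad and x of red_mouth in the frame of green_center below 0.014 m and horizontal distance between green_center and pan below 0.012 m and z of green_center in the frame of pan below 0.009 m and value of joint lever above 0.7 rad and linear speed of each of red, green below 0.02 m/s); the robot touches nothing.
It fails at once if the red weight is dropped (falls freely at more than 0.4 m/s) (linear speed of red above 0.4 m/s and contact force between the fingers and red below 0.05 N).
It fails at once if the yellow weight, the bottle or the loose model is shifted by more than 25 mm or the bottle is tipped over (distance of any of yellow_center, bottle, model_center from where it was at the start of the episode above 0.025 m or angle between bottle's own z axis and vertical above 0.5 rad).
It also fails if it takes over 69 s, if anything falls off the work surface, if the arm or the gripper's body presses on something with over 40 N, if the wrist force passes 120 N, or if a joint passes its speed limit or range.

## Working session

There is one attempt and no reset: what is moved stays moved. The work goes in short steps, Python scripts to look and compute and a tool call to move; the robot and the scene stay as the last step left them, time stands still between calls to the robot, and variables do not carry over. Pictures are saved under pics/ and viewed, and the job is handed in when it is done.

Besides the shell and the picture viewer there is one more tool, called as a command line: name --argument value ..., lists and objects as JSON in quotes. move_arm: Moves the arm, as the interface text tells. Its arguments: {"type":"object","properties":{"increments":{"type":"array","items":{"type":"number"}}},"required":["increments"]}

```bash
ls; mkdir -p pics; python3 - <<'E'
from workcell import ctrl
import cv2,numpy as np
print(ctrl.get_obs())
for n in ("scene","side","wrist"):
    d=ctrl.get_image(n); cv2.imwrite(f"pics/{n}0.png",d["frame"][:,:,::-1])
    print(n,{k:(np.round(v,3).tolist() if k in("pose","mount") else v) for k,v in d.items() if k!="frame"})
E
```

```text
pics
{'t': 0.0, 'qpos': array([ 1.24198868e+00,  4.23783617e-01,  1.63070821e+00,  5.81372856e-06,
        1.08856619e+00, -1.89973446e-02]), 'qvel': array([ 1.32566474e-03,  6.20550797e-05,  3.78467572e-04, -5.33588202e-04,
        6.09749879e-04, -6.14091144e-04]), 'joint_torque': array([ 1.08399061e-03, -5.44611740e+01, -2.73680466e+01,  6.44298806e-02,
        2.25479464e-02, -9.89913133e-05]), 'ee_pos': array([190.34191671, 594.7281812 , 221.9302582 ]), 'orientation': array([-4.84669147e-01, -3.10371877e+00,  2.26548800e-03]), 'ft_force': array([ 0.36606256,  0.35456069, -0.59259808]), 'moment': array([-0.0001066 ,  0.00113472, -0.00064314]), 'width': 87.87085277059276}
scene {'vertical_fov': 44.389547584728426, 'cx': 325.98928262006854, 'cy': 247.56864543745039, 'pose': [[0.134, 0.823, -0.553, 1380.762], [0.991, -0.111, 0.075, -139.422], [0.0, -0.558, -0.83, 1313.112], [0.0, 0.0, 0.0, 1.0]]}
side {'vertical_fov': 54.79123848432617, 'cx': 325.84166121464284, 'cy': 241.30499539484268, 'pose': [[0.887, -0.317, 0.335, 173.873], [-0.461, -0.596, 0.657, -806.713], [-0.009, -0.738, -0.675, 970.213], [0.0, 0.0, 0.0, 1.0]]}
wrist {'vertical_fov': 69.06599413340425, 'cx': 316.12752861228716, 'cy': 234.6845282495705, 'mount': [[-0.0, -0.961, -0.275, 75.906], [1.0, -0.0, -0.0, -0.288], [0.0, -0.275, 0.961, -161.866], [0.0, 0.0, 0.0, 1.0]]}
```

View pics/scene0.png

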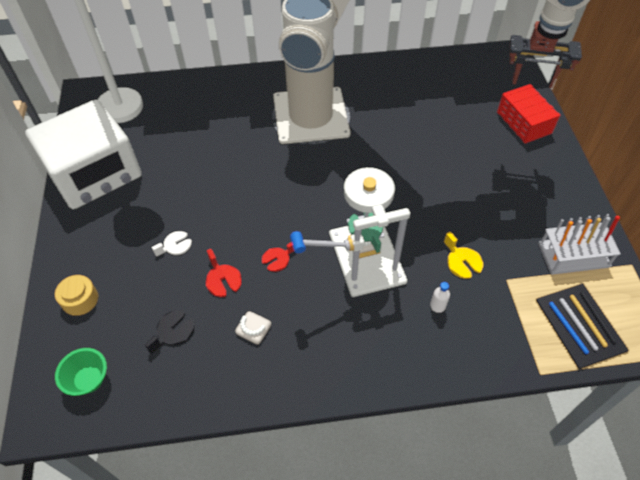

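View pics/side0.png

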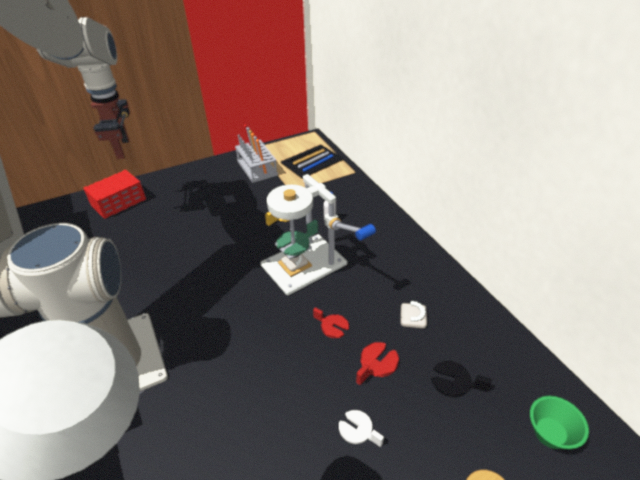

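View pics/wrist0.png

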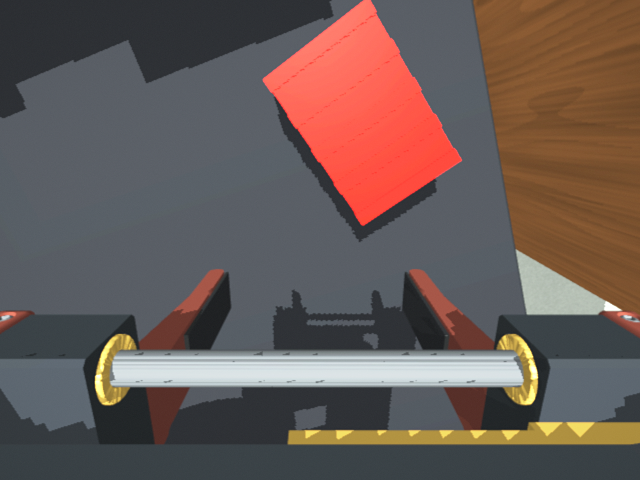

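Candidates for red_center in the scene picture: large red (223,280), small red (275,259), black (176,328), white (177,243), yellow (465,262) and the red crate (528,113). By the description it should be the large red one at (223,280). I'll check that in a crop.

```bash
python3 - <<'E'
import cv2
a=cv2.imread("pics/scene0.png")
cv2.imwrite("pics/c1.png",cv2.resize(a[150:350,140:420],None,fx=2.85,fy=2.85,interpolation=cv2.INTER_CUBIC))
b=cv2.imread("pics/side0.png")
cv2.imwrite("pics/c2.png",cv2.resize(b[160:400,240:440],None,fx=2.5,fy=2.5,interpolation=cv2.INTER_CUBIC))
E
```

```text
(no output)
```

View pics/c1.png

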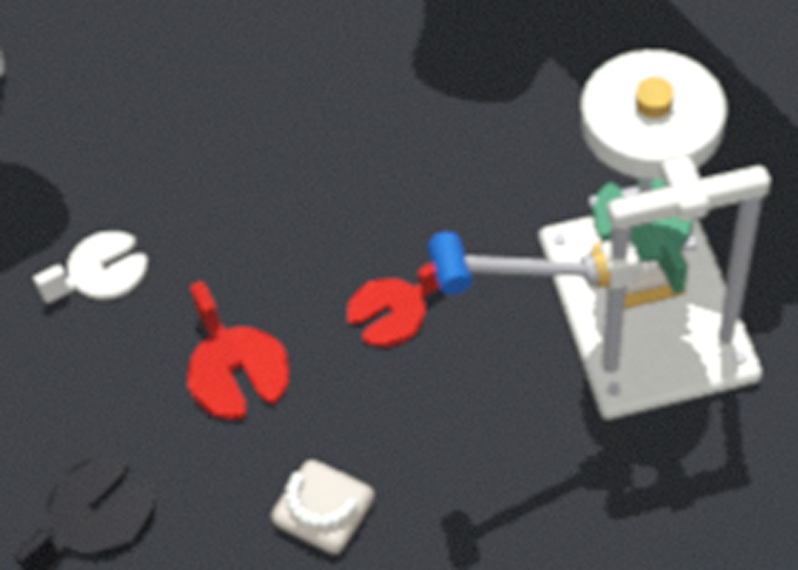

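View pics/c2.png

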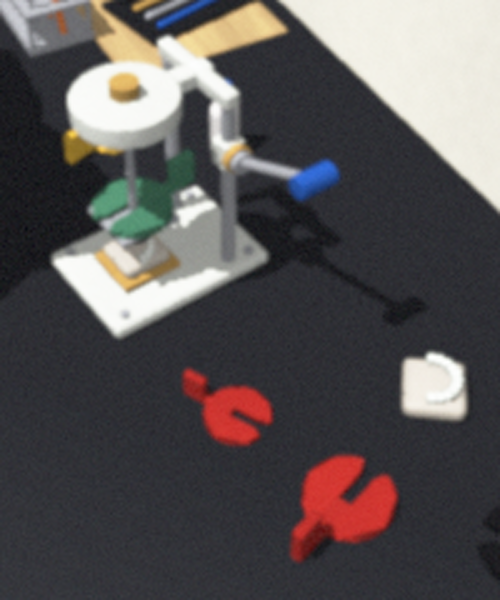

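The crops confirm the large red disc as the target: it is bigger than the other red one, with its fin towards the robot. Green's fin points to the columns. Next I'll measure the poses with both cameras.

```bash
cat > h.py <<'E'
import numpy as np,cv2
from scipy.optimize import minimize
def cam(d):
    f=240/np.tan(np.radians(d["vertical_fov"])/2)
    return f,d["cx"],d["cy"],np.array(d["pose"])
def proj(c,P):
    f,cx,cy,T=c; P=np.atleast_2d(P); q=(P-T[:3,3])@T[:3,:3]
    return np.c_[f*q[:,0]/q[:,2]+cx,f*q[:,1]/q[:,2]+cy]
def ray(c,u,v):
    f,cx,cy,T=c; d=T[:3,:3]@np.array([(u-cx)/f,(v-cy)/f,1]); return T[:3,3],d/np.linalg.norm(d)
def atz(c,u,v,z):
    o,d=ray(c,u,v); return o+d*(z-o[2])/d[2]
def tri(cs,uvs):
    A=np.zeros((3,3));b=np.zeros(3);R=[]
    for c,(u,v) in zip(cs,uvs):
        o,d=ray(c,u,v);M=np.eye(3)-np.outer(d,d);A+=M;b+=M@o;R.append((o,d))
    p=np.linalg.solve(A,b); return p,[np.linalg.norm((np.eye(3)-np.outer(d,d))@(p-o)) for o,d in R]
def weight_faces(x,y,th,z0):
    a=np.arange(0,2*np.pi,.1)
    m=np.arcsin(14/45)
    arc=[(45*np.cos(t),45*np.sin(t)) for t in np.linspace(m,2*np.pi-m,50)]
    slot=[(34,-8)]+[(8*np.cos(t),8*np.sin(t)) for t in np.linspace(-np.pi/2,-3*np.pi/2,10)]+[(34,8)]
    pl=np.array(arc+slot)
    fin=np.array([(-84,-6),(-52,-6),(-52,6),(-84,6)])
    neck=np.array([(-56,-6),(-40,-6),(-40,6),(-56,6)])
    R=np.array([[np.cos(th),-np.sin(th)],[np.sin(th),np.cos(th)]])
    out=[]
    for poly,h in((pl,10),(fin,42),(neck,10)):
        w=poly@R.T+[x,y]
        lo=np.c_[w,np.full(len(w),z0)];hi=np.c_[w,np.full(len(w),z0+h)]
        out+=[lo,hi]+[np.array([lo[i],lo[i-1],hi[i-1],hi[i]]) for i in range(len(w))]
    return out
def sil(c,faces,s=4):
    m=np.zeros((480*s,640*s),np.uint8)
    for F in faces: cv2.fillPoly(m,[np.round(proj(c,F)*s+s/2).astype(np.int32)],1)
    return cv2.resize(m.astype(np.float32),(640,480),interpolation=cv2.INTER_AREA)
def redmask(fr):
    h=cv2.cvtColor(fr,cv2.COLOR_RGB2HSV)
    return (((h[...,0]<8)|(h[...,0]>172))&(h[...,1]>150)&(h[...,2]>80)).astype(np.uint8)
def comp(m,u,v):
    n,l=cv2.connectedComponents(m); return (l==l[v,u]).astype(np.float32)
E
python3 - <<'E'
from h import *
from workcell import ctrl
S=ctrl.get_image("scene");D=ctrl.get_image("side");cs=[cam(S),cam(D)]
ms=[comp(redmask(S["frame"]),221,283),comp(redmask(D["frame"]),365,350)]
print([m.sum() for m in ms])
p0=atz(cs[0],223,280,10);print("scene",p0,"side",atz(cs[1],380,360,10))
def cost(p): return sum(np.abs(sil(c,weight_faces(p[0]+q[0],p[1]+q[1],p[2],0))-m).sum() for c,m,q in zip(cs,ms,[(0,0),(0,0)]))
best=min((minimize(cost,[p0[0],p0[1],t],method="Nelder-Mead",options=dict(initial_simplex=[[p0[0],p0[1],t],[p0[0]+15,p0[1],t],[p0[0],p0[1]+15,t],[p0[0],p0[1],t+.3]])) for t in(-.3,0,.3,.8)),key=lambda r:r.fun)
print(best.x,best.fun)
for i in (0,1):
    c1=lambda p:np.abs(sil(cs[i],weight_faces(p[0],p[1],p[2],0))-ms[i]).sum()
    r=minimize(c1,best.x,method="Nelder-Mead",options=dict(initial_simplex=[best.x,best.x+[8,0,0],best.x+[0,8,0],best.x+[0,0,.1]]));print(i,r.x,r.fun)
cap=[(369.5,183),(290,193.5)]
print("cap",tri(cs,cap),[atz(c,*u,278) for c,u in zip(cs,cap)])
k=[(140+450/2.85,150+262/2.85),(240+314/2.5,160+180/2.5)]
print("knob",tri(cs,k))
# column bases & tops
print("colbase near(scene left)",atz(cs[0],140+612/2.85,150+372/2.85,8),"right",atz(cs[0],140+727/2.85,150+342/2.85,8))
print("side col base",atz(cs[1],240+229/2.5,160+262/2.5,8))
print("beam ends z260?",tri(cs,[(140+765/2.85,150+180/2.85),(240+168/2.5,160+45/2.5)]),tri(cs,[(140+618/2.85,150+212/2.85),(240+228/2.5,160+95/2.5)]))
E
```

```text
[np.float32(924.0), np.float32(1080.0)]
scene [ 577.29914323 -297.88605852   10.        ] side [ 571.02807162 -306.27158152   10.        ]
[ 5.74231112e+02 -2.98403235e+02  3.70036898e-01] 111.375
0 [ 5.74864329e+02 -2.98025239e+02  3.69402038e-01] 55.3125
1 [ 5.73896000e+02 -2.98894502e+02  3.70734437e-01] 53.125
cap (array([523.71994041,  77.30153251, 270.88746901]), [np.float64(1.042623903088749), np.float64(1.0426239030888107)]) [array([528.55715248,  76.61489519, 278.        ]), array([520.40483873,  66.91214708, 278.        ])]
knob (array([ 639.50741287, -102.84081996,  233.29732107]), [np.float64(1.2737643135022068), np.float64(1.273764313502173)])
colbase near(scene left) [623.15380091  38.07843573   8.        ] right [605.81040375 147.42308624   8.        ]
side col base [619.91893064  32.7676065    8.        ]
beam ends z260? (array([605.64273765, 152.61279547, 247.05034788]), [np.float64(3.1124941087419766), np.float64(3.112494108742064)]) (array([619.90910604,  33.76865729, 250.11843094]), [np.float64(0.5906076255388183), np.float64(0.5906076255387466)])
```

move_arm --increments '[0, -20, -10, -60, 10, 0, -60, -30, -110, 20, 0, -120, -60, -160, 30, 0, -180, -85, -210, 40, 0, -240, -115, -228, 50, 0, -300, -145, -228, 60, 0, -360, -175, -228, 70, 0, -420, -200, -228, 80, 0, -470, -225, -228, 90, 0, -484, -233, -228, 100, 0, -484, -233, -228, 110, 0, -484, -233, -228, 120]'

```text
t: 1.75
ee_pos: [581.2, 224.4, 449.9]
orientation: [2.934, 1.12, -0.002]
ft_force: [0.2, 0.4, 0.3]
width: 87.6
```

```bash
cat >> h.py <<'E'
from scipy.spatial.transform import Rotation as Ro
def st(c):
    o=c.get_obs(); R=Ro.from_rotvec(o["orientation"]).as_matrix()
    print("t",round(o["t"],2),"p",o["ee_pos"].round(1),"q",o["qpos"].round(3),"F",o["ft_force"].round(1),"w",round(o["width"],1))
    for i,n in enumerate("xyz"): print(n,R[:,i].round(3),"az",round(np.degrees(np.arctan2(R[1,i],R[0,i])),1))
    print("tilt",round(np.degrees(np.arccos(-R[2,2])),1))
    return o,R
E
python3 - <<'E'
from h import *
from workcell import ctrl
st(ctrl)
E
```

```text
t 1.75 p [581.2 224.4 449.9] q [ 3.500e-01  2.550e-01  1.358e+00 -1.000e-03  1.530e+00  1.191e+00] F [0.2 0.4 0.3] w 87.6
x [ 0.746  0.666 -0.002] az 41.8
y [ 0.666 -0.746  0.   ] az -48.2
z [-0.001 -0.001 -1.   ] az -137.4
tilt 0.1
```

move_arm --increments '[0, 40, 16, 0, 10, 0, 80, 32, 0, 21, 0, 140, 53, 0, 21, 0, 200, 76, 0, 21, 0, 260, 99, 0, 21, 0, 260, 99, 0, 21]'

```text
t: 2.5
ee_pos: [843.9, 324.9, 441.4]
orientation: [3.088, 0.566, -0.013]
ft_force: [-1.0, 0.7, -1.0]
width: 87.4
```

```bash
python3 - <<'E'
from h import *
from workcell import ctrl
st(ctrl)
E
```

```text
t 2.5 p [843.9 324.9 441.4] q [ 3.550e-01  8.410e-01  4.420e-01 -1.000e-03  1.867e+00  1.562e+00] F [-1.   0.7 -1. ] w 87.4
x [ 0.935  0.355 -0.008] az 20.8
y [ 0.355 -0.935  0.001] az -69.2
z [-0.008 -0.003 -1.   ] az -155.7
tilt 0.5
```

move_arm --increments '[0, 60, 0, 0, 0, 0, 120, 0, 0, 0, 0, 150, 0, 0, 0, 0, 150, 0, 0, 0]'

```text
t: 3.0
ee_pos: [912.0, 350.4, 408.6]
orientation: [-3.083, -0.565, -0.062]
ft_force: [-0.6, -0.4, 0.8]
width: 87.7
```

```bash
python3 - <<'E'
from h import *
from workcell import ctrl
st(ctrl)
E
```

```text
t 3.0 p [912.  350.4 408.6] q [0.355 1.059 0.087 0.    1.956 1.563] F [-0.6 -0.4  0.8] w 87.7
x [0.934 0.355 0.04 ] az 20.8
y [ 0.355 -0.935  0.   ] az -69.2
z [ 0.038  0.014 -0.999] az 20.3
tilt 2.3
```

move_arm --increments '[0, 60, 0, 0, 0, 0, 120, 0, 0, 0, 0, 180, 0, 0, 0, 0, 200, 0, 0, 0]'

```text
t: 3.5
ee_pos: [941.8, 361.3, 368.7]
orientation: [-3.071, -0.563, -0.139]
ft_force: [-0.0, 0.1, -0.3]
width: 87.6
```

```bash
python3 - <<'E'
from h import *
from workcell import ctrl
st(ctrl)
E
```

```text
t 3.5 p [941.8 361.3 368.7] q [3.540e-01 1.101e+00 8.600e-02 1.000e-03 1.864e+00 1.562e+00] F [-0.   0.1 -0.3] w 87.6
x [0.931 0.354 0.09 ] az 20.8
y [ 0.355 -0.935  0.   ] az -69.2
z [ 0.084  0.032 -0.996] az 20.7
tilt 5.2
```

move_arm --increments '[0, 60, 0, -20, 0, 0, 120, 0, -40, 0, 0, 180, 0, -60, 0, 0, 240, 0, -80, 0, 0, 300, 0, -100, 0, 0, 360, 0, -120, 0, 0, 420, 0, -140, 0, 0, 480, 0, -160, 0]'

```text
t: 4.5
ee_pos: [951.2, 364.0, 384.9]
orientation: [-3.058, -0.561, -0.214]
ft_force: [0.5, 0.1, -0.9]
width: 88.1
```

```bash
python3 - <<'E'
from h import *
from workcell import ctrl
st(ctrl)
E
```

```text
t 4.5 p [951.2 364.  384.9] q [3.530e-01 1.086e+00 8.700e-02 1.000e-03 1.829e+00 1.562e+00] F [ 0.5  0.1 -0.9] w 88.1
x [0.926 0.351 0.14 ] az 20.8
y [ 0.355 -0.935  0.   ] az -69.2
z [ 0.131  0.05  -0.99 ] az 20.8
tilt 8.0
```

move_arm --increments '[0, 300, 0, -50, 0, 0, 300, 0, -50, 0, 0, 300, 0, -50, 0]'

```text
t: 4.88
ee_pos: [967.7, 369.9, 380.7]
orientation: [-3.043, -0.558, -0.289]
ft_force: [0.2, -0.4, -0.2]
width: 87.7
```

```bash
python3 - <<'E'
from h import *
from workcell import ctrl
st(ctrl)
E
```

```text
t 4.88 p [967.7 369.9 380.7] q [0.353 1.092 0.087 0.002 1.773 1.562] F [ 0.2 -0.4 -0.2] w 87.7
x [0.918 0.349 0.188] az 20.8
y [ 0.355 -0.935 -0.   ] az -69.2
z [ 0.176  0.067 -0.982] az 20.8
tilt 10.8
```

move_arm --increments '[0, 300, 0, 20, 0, 0, 300, 0, 20, 0]'

```text
t: 5.12
ee_pos: [989.0, 377.8, 361.2]
orientation: [-3.027, -0.555, -0.36]
ft_force: [-0.3, 0.0, 0.1]
width: 87.9
```

move_arm --increments '[0, 300, 0, 20, 0, 0, 300, 0, 20, 0]'

```text
t: 5.38
ee_pos: [1007.7, 384.7, 348.1]
orientation: [-3.01, -0.552, -0.43]
ft_force: [0.7, -0.1, -0.4]
width: 87.9
```

move_arm --increments '[0, 300, 0, 20, 0, 0, 300, 0, 20, 0]'

```text
t: 5.62
ee_pos: [1024.3, 390.8, 342.1]
orientation: [-2.991, -0.549, -0.501]
ft_force: [-0.1, -0.2, -0.4]
width: 88.1
```

```bash
python3 - <<'E'
from h import *
from workcell import ctrl
st(ctrl)
E
```

```text
t 5.62 p [1024.3  390.8  342.1] q [0.353 1.143 0.087 0.004 1.579 1.561] F [-0.1 -0.2 -0.4] w 88.1
x [0.884 0.336 0.326] az 20.8
y [ 0.355 -0.935 -0.   ] az -69.2
z [ 0.305  0.116 -0.945] az 20.8
tilt 19.0
```

move_arm --increments '[0, 300, 0, 0, 0, 0, 300, 0, 0, 0]'

```text
t: 5.88
ee_pos: [1037.0, 395.5, 348.9]
orientation: [-2.97, -0.545, -0.571]
ft_force: [-0.5, -0.6, 0.6]
width: 87.8
```

move_arm --increments '[0, 300, 0, 0, 0, 0, 300, 0, 0, 0]'

```text
t: 6.12
ee_pos: [1048.5, 399.6, 361.2]
orientation: [-2.946, -0.541, -0.644]
ft_force: [0.5, -0.7, 0.8]
width: 87.9
```

move_arm --increments '[0, 300, 0, 0, 0, 0, 300, 0, 0, 0]'

```text
t: 6.38
ee_pos: [1058.5, 403.3, 377.8]
orientation: [-2.921, -0.536, -0.716]
ft_force: [-0.1, -0.7, 0.4]
width: 87.4
```

move_arm --increments '[0, 300, 0, 0, 0, 0, 300, 0, 0, 0]'

```text
t: 6.62
ee_pos: [1066.8, 406.4, 398.6]
orientation: [-2.895, -0.531, -0.786]
ft_force: [0.3, -0.5, -0.0]
width: 87.6
```

move_arm --increments '[0, 300, 0, 0, 0, 0, 300, 0, 0, 0]'

```text
t: 6.88
ee_pos: [1073.4, 408.7, 423.1]
orientation: [-2.867, -0.526, -0.855]
ft_force: [0.2, -0.5, 0.6]
width: 87.8
```

```bash
python3 - <<'E'
from h import *
from workcell import ctrl
st(ctrl)
E
```

```text
t 6.88 p [1073.4  408.7  423.1] q [0.352 1.095 0.087 0.007 1.379 1.56 ] F [ 0.2 -0.5  0.6] w 87.8
x [0.782 0.297 0.548] az 20.8
y [ 0.355 -0.935 -0.001] az -69.2
z [ 0.512  0.195 -0.836] az 20.9
tilt 33.2
```

move_arm --increments '[0, -46, 29, -21, 0, 0, -92, 58, -42, 0, 0, -138, 87, -63, 0, 0, -184, 116, -84, 0, 0, -230, 145, -105, 0, 0, -276, 174, -126, 0, 0, -322, 203, -147, 0, 0, -368, 232, -168, 0, 0, -414, 261, -189, 0, 0, -460, 290, -210, 0, 0, -506, 319, -231, 0, 0, -552, 348, -252, 0]'

```text
t: 8.38
ee_pos: [635.0, -130.9, 332.1]
orientation: [-2.867, -0.527, -0.858]
ft_force: [1.0, -0.8, 0.2]
width: 88.0
```

```bash
cat >> h.py <<'E'
def to(c,P):
    o,R=st(c); print("to",P,"tool delta",((np.array(P)-o["ee_pos"])@R).round(1))
E
python3 - <<'E'
from h import *
from workcell import ctrl
to(ctrl,[455,-344,200])
E
```

```text
t 8.38 p [ 635.  -130.9  332.1] q [-0.405  0.189  1.817  0.573  0.78   0.462] F [ 1.  -0.8  0.2] w 88.0
x [0.781 0.297 0.549] az 20.8
y [ 0.355 -0.935  0.001] az -69.2
z [ 0.514  0.194 -0.836] az 20.7
tilt 33.3
to [455, -344, 200] tool delta [-276.5  135.2  -23.5]
```

move_arm --increments '[0, -55, 27, -5, 0, 0, -110, 54, -10, 0, 0, -165, 81, -14, 0, 0, -220, 108, -19, 0, 0, -276, 135, -23, 0, 0, -276, 135, -23, 0, 0, -276, 135, -23, 0]'

```text
t: 9.25
ee_pos: [455.9, -343.7, 200.5]
orientation: [-2.868, -0.526, -0.859]
ft_force: [1.1, -0.3, -0.8]
width: 88.0
```

```bash
python3 - <<'E'
from h import *
from workcell import ctrl
o,R=st(ctrl)
d=ctrl.get_image("wrist"); cv2.imwrite("pics/w1.png",d["frame"][:,:,::-1])
to(ctrl,[516.9,-320.7,14.1])
E
```

```text
t 9.25 p [ 455.9 -343.7  200.5] q [-0.961  0.349  1.955  0.788  0.849 -0.293] F [ 1.1 -0.3 -0.8] w 88.0
x [0.781 0.297 0.55 ] az 20.8
y [ 0.355 -0.935  0.001] az -69.2
z [ 0.514  0.194 -0.835] az 20.6
tilt 33.3
t 9.3 p [ 456.3 -343.2  200.8] q [-0.96   0.349  1.956  0.788  0.849 -0.293] F [-0.6 -0.2 -0. ] w 87.5
x [0.78  0.298 0.55 ] az 20.9
y [ 0.356 -0.935  0.002] az -69.2
z [ 0.514  0.194 -0.835] az 20.7
tilt 33.3
to [516.9, -320.7, 14.1] tool delta [-4.860e+01  1.000e-01  1.914e+02]
```

View pics/w1.png

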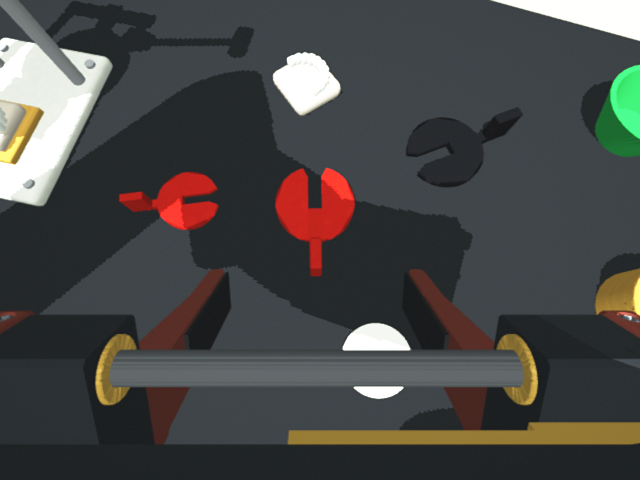

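```bash
python3 - <<'E'
from h import *
from workcell import ctrl
S=ctrl.get_image("scene");c=cam(S);D=ctrl.get_image("side");c2=cam(D)
for n,u,v in(("whitec",177,243),("whitefin",157,251),("w right",190,238),("w top",178,232),("smallredfin",289,247)):
    p=atz(c,u,v,10); print(n,p.round(0))
print("side white",atz(c2,355,428,8).round(),atz(c2,378,438,8).round())
E
```

```text
whitec [ 445. -416.   10.]
whitefin [ 464. -468.   10.]
w right [ 433. -381.   10.]
w top [ 409. -413.   10.]
smallredfin [ 498. -119.   10.]
side white [ 434. -423.    8.] [ 466. -464.    8.]
```

move_arm --increments '[0, -25, 0, 40, 0, 0, -49, 0, 85, 0, 0, -49, 0, 125, 0, 0, -49, 0, 150, 0, 0, -49, 0, 170, 0, 0, -49, 0, 182, 0, 0, -49, 0, 191, 0, 0, -49, 0, 191, 0]'

```text
t: 10.4
ee_pos: [517.0, -320.0, 14.5]
orientation: [-2.867, -0.531, -0.859]
ft_force: [-0.8, -0.2, 0.2]
width: 87.9
```

```bash
python3 - <<'E'
from h import *
from workcell import ctrl
d=ctrl.get_image("wrist"); cv2.imwrite("pics/w2.png",d["frame"][:,:,::-1])
d=ctrl.get_image("side"); cv2.imwrite("pics/s2.png",cv2.resize(d["frame"][250:470,260:520,::-1],None,fx=2.5,fy=2.5))
to(ctrl,[516.9,-320.7,14.1])
E
```

```text
t 10.5 p [ 516.7 -320.5   14.9] q [-0.84   0.71   1.952  1.184  0.586 -0.686] F [-0.7 -0.2  0.3] w 87.7
x [0.78 0.3  0.55] az 21.0
y [ 0.357 -0.934  0.003] az -69.1
z [ 0.515  0.194 -0.835] az 20.6
tilt 33.4
to [516.9, -320.7, 14.1] tool delta [-0.4  0.2  0.7]
```

View pics/w2.png

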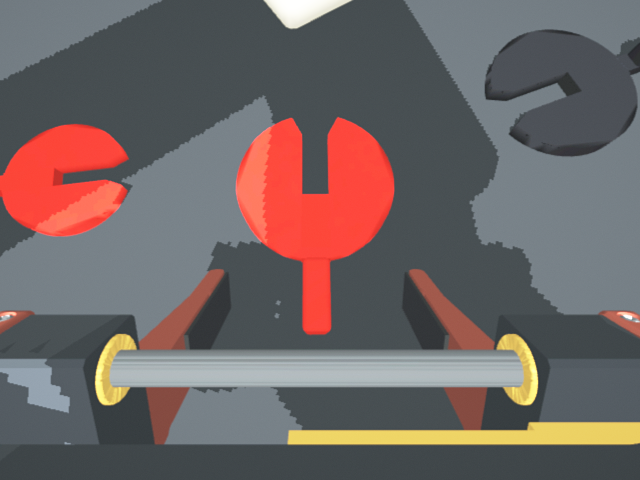

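View pics/s2.png

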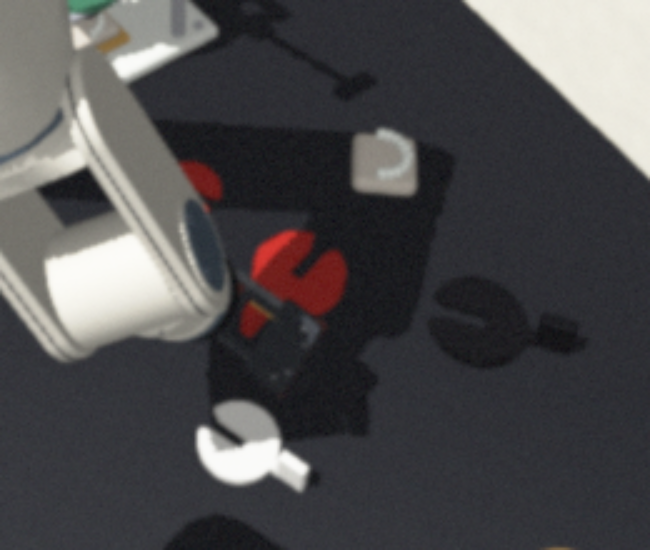

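The fin at (316,300) sits centred between the open fingers and the slot points straight ahead at (316,155). I'll close on it.

move_arm --increments '[255, 0, 0, 0, 0, 255, 0, 0, 0, 0, 255, 0, 0, 0, 0, 255, 0, 0, 0, 0, 255, 0, 0, 0, 0, 255, 0, 0, 0, 0, 255, 0, 0, 0, 0, 255, 0, 0, 0, 0]'

```text
t: 11.5
ee_pos: [516.7, -320.4, 14.8]
orientation: [-2.867, -0.531, -0.86]
ft_force: [-0.1, 1.1, 1.8]
width: 12.1
```

```bash
python3 - <<'E'
from h import *
from workcell import ctrl
st(ctrl)
E
```

```text
t 11.5 p [ 516.7 -320.4   14.8] q [-0.839  0.71   1.952  1.184  0.587 -0.686] F [-0.1  1.1  1.8] w 12.1
x [0.78 0.3  0.55] az 21.0
y [ 0.357 -0.934  0.003] az -69.1
z [ 0.514  0.194 -0.835] az 20.7
tilt 33.4
```

move_arm --increments '[255, 5, 0, -8, 0, 255, 16, 0, -25, 0, 255, 33, 0, -50, 0, 255, 50, 0, -76, 0, 255, 66, 0, -100, 0, 255, 82, 0, -125, 0, 255, 94, 0, -142, 0, 255, 94, 0, -142, 0]'

```text
t: 12.5
ee_pos: [517.3, -320.3, 186.9]
orientation: [-2.869, -0.533, -0.862]
ft_force: [-1.0, 0.3, -2.8]
width: 11.8
```

```bash
python3 - <<'E'
from h import *
from workcell import ctrl
d=ctrl.get_image("wrist"); cv2.imwrite("pics/w3.png",d["frame"][:,:,::-1])
st(ctrl)
D=[(( 190.34,594.73,221.93),(.42378,1.63071,1.08857)),((581.2,224.4,449.9),(.255,1.358,1.53)),((843.9,324.9,441.4),(.841,.442,1.867)),((912,350.4,408.6),(1.059,.087,1.956)),((941.8,361.3,368.7),(1.101,.086,1.864)),((967.7,369.9,380.7),(1.092,.087,1.773)),((1024.3,390.8,342.1),(1.143,.087,1.579)),((1073.4,408.7,423.1),(1.095,.087,1.379))]
A=[];b=[]
for p,q in D:
    s=np.cumsum(q)
    A.append([1,0,*np.sin(s)]);b.append(np.hypot(p[0],p[1]))
    A.append([0,1,*np.cos(s)]);b.append(p[2])
x,r,_,_=np.linalg.lstsq(np.array(A),np.array(b),rcond=None);print(x.round(1),r, (np.array(A)@x-b).round(1))
r0,h,L2,L3,Lt=x
print("min dist",np.sqrt(L2**2+L3**2+2*L2*L3*np.cos(2.58)))
z=np.array([.514,.194,-.835])
for back in(0,30,55,80,110):
    T=np.array([467.4,56,126])-back*np.array([.934,.358,0]); W=T-Lt*z
    print(back,T.round(),W.round(),"dist",np.hypot(np.hypot(*W[:2])-r0,W[2]-h).round(1))
E
```

```text
t 12.55 p [ 516.8 -319.8  185.6] q [-0.838  0.399  1.921  0.823  0.773 -0.226] F [-0.  -0.6 -3.6] w 12.0
x [0.779 0.301 0.55 ] az 21.1
y [ 0.358 -0.934  0.004] az -69.1
z [ 0.515  0.193 -0.835] az 20.6
tilt 33.4
[-69.6 205.  626.5 525.2 321.6] [1634.34203544] [ 28.  -11.7 -10.4  17.5  -6.1   8.7  -9.2  -1.7  -3.7  -3.8  -3.6  -2.4
   4.   -5.7   1.   -1. ]
min dist 333.6574610506106
0 [467.  56. 126.] [302.  -6. 395.] dist 417.3
30 [439.  45. 126.] [274. -17. 395.] dist 393.0
55 [416.  36. 126.] [251. -26. 395.] dist 373.4
80 [393.  27. 126.] [227. -35. 395.] dist 354.6
110 [365.  17. 126.] [199. -46. 395.] dist 333.3
```

View pics/w3.png

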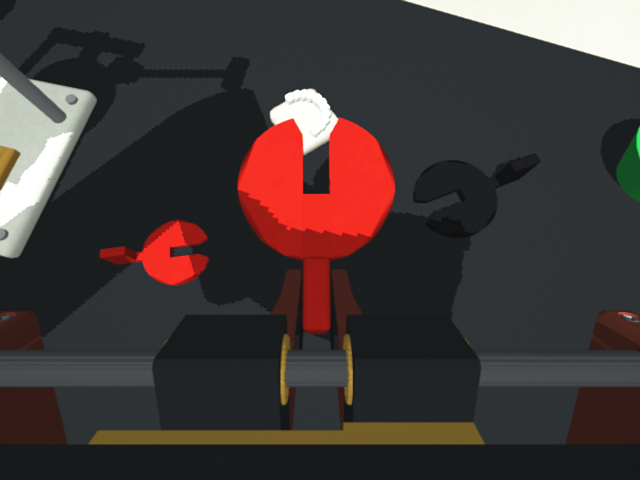

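Held without slip: the slot is unchanged at (316,155). Next I'll refine the stem position from the head's outline.

```bash
python3 - <<'E'
from h import *
from workcell import ctrl
S=ctrl.get_image("scene");D=ctrl.get_image("side");cs=[cam(S),cam(D)]
im=[cv2.imread("pics/scene0.png"),cv2.imread("pics/side0.png")]
a=np.linspace(0,2*np.pi,80,endpoint=False)
def cyl(x,y,z0,z1,r):
    return [np.c_[x+r*np.cos(a),y+r*np.sin(a),np.full(80,z)] for z in(z0,z1)]
def hsil(c,x,y,s=4):
    m=np.zeros((480*s,640*s),np.uint8)
    P=np.vstack([proj(c,F) for F in cyl(x,y,235,262,58)]).astype(np.float32)
    cv2.fillPoly(m,[np.round(cv2.convexHull(P)*s+s/2).astype(np.int32)],1)
    P=np.vstack([proj(c,F) for F in cyl(x,y,262,278,13)]).astype(np.float32)
    cv2.fillPoly(m,[np.round(cv2.convexHull(P)*s+s/2).astype(np.int32)],1)
    return cv2.resize(m.astype(np.float32),(640,480),interpolation=cv2.INTER_AREA)
rois=[(160,216,335,405),(175,225,260,315)]  # r0 r1 c0 c1
for i in(0,1):
    g=im[i].max(axis=2); m=(g>75).astype(np.float32)
    n,l=cv2.connectedComponents(m.astype(np.uint8)); m=(l==l[[190,205][i],[360,280][i]]).astype(np.float32)
    w=np.zeros((480,640),np.float32); r=rois[i]; w[r[0]:r[1],r[2]:r[3]]=1
    if i==0: w[202:,:]=0   # below: beam, green
    if i==1: w[:,312:]=0; w[175:192,303:]=0; w[213:,:]=0
    cost=lambda p:(np.abs(hsil(cs[i],*p)-m)*w).sum()
    R=minimize(cost,[525,78],method="Nelder-Mead",options=dict(initial_simplex=[[525,78],[535,78],[525,88]]))
    print(i,R.x.round(1),R.fun)
    v=im[i].copy(); k=(hsil(cs[i],*R.x)>.5).astype(np.uint8); cv2.drawContours(v,cv2.findContours(k,0,2)[0],-1,(0,0,255),1)
    r=(150,300,300,440) if i==0 else (150,300,230,370)
    cv2.imwrite(f"pics/hf{i}.png",cv2.resize(v[r[0]:r[1],r[2]:r[3]],None,fx=4,fy=4,interpolation=cv2.INTER_NEAREST))
E
python3 -c "
import cv2,numpy as np
cv2.imwrite('pics/hf.png',cv2.resize(np.hstack([cv2.imread('pics/hf0.png'),cv2.imread('pics/hf1.png')]),(790,423)))"
```

```text
0 [521.4  76.8] 63.3125
1 [521.9  79.4] 285.875
```

View pics/hf.png

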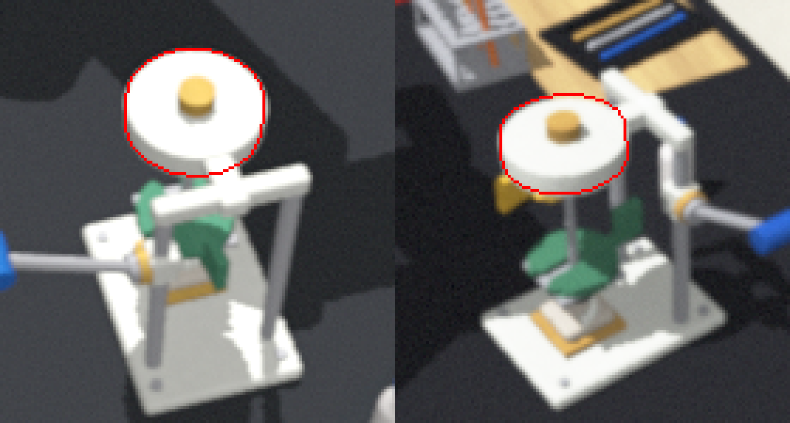

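```bash
python3 - <<'E'
from h import *
from workcell import ctrl
to(ctrl,[394,29,150])
E
```

```text
t 12.65 p [ 516.3 -319.2  184.2] q [-0.838  0.401  1.921  0.823  0.773 -0.226] F [-0.   0.4 -2.4] w 12.0
x [0.78  0.3   0.549] az 21.0
y [ 0.357 -0.934  0.002] az -69.1
z [ 0.513  0.195 -0.836] az 20.8
tilt 33.3
to [394, 29, 150] tool delta [  -9.9 -369.    33.7]
```

move_arm --increments '[255, 0, -15, 0, 0, 255, -1, -48, 3, 0, 255, -2, -85, 6, 0, 255, -3, -122, 10, 0, 255, -4, -159, 13, 0, 255, -5, -196, 16, 0, 255, -6, -233, 20, 0, 255, -7, -270, 24, 0, 255, -8, -305, 28, 0, 255, -9, -338, 31, 0, 255, -10, -360, 33, 0, 255, -10, -369, 34, 0]'

```text
t: 14.15
ee_pos: [391.5, 30.6, 148.7]
orientation: [-2.866, -0.532, -0.853]
ft_force: [0.3, -0.6, -2.4]
width: 11.9
```

```bash
python3 - <<'E'
from h import *
from workcell import ctrl
d=ctrl.get_image("wrist"); cv2.imwrite("pics/w4.png",d["frame"][:,:,::-1])
d=ctrl.get_image("side"); cv2.imwrite("pics/s4.png",cv2.resize(d["frame"][150:350,200:440,::-1],None,fx=3,fy=3))
to(ctrl,[408,34.5,131])
E
```

```text
t 14.25 p [392.   30.3 148.8] q [-0.18   0.128  2.515  1.606  0.289 -0.509] F [-0.2 -0.1 -2.2] w 11.5
x [0.781 0.301 0.547] az 21.1
y [ 0.359 -0.933  0.   ] az -69.0
z [ 0.511  0.196 -0.837] az 21.0
tilt 33.2
to [408, 34.5, 131] tool delta [ 4.   1.8 23.9]
```

View pics/w4.png

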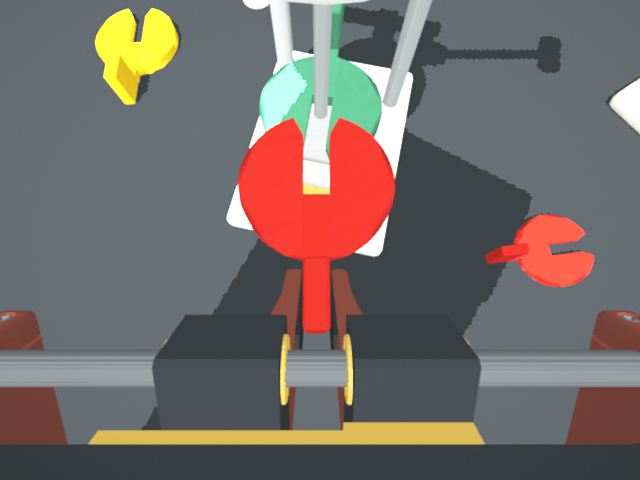

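View pics/s4.png

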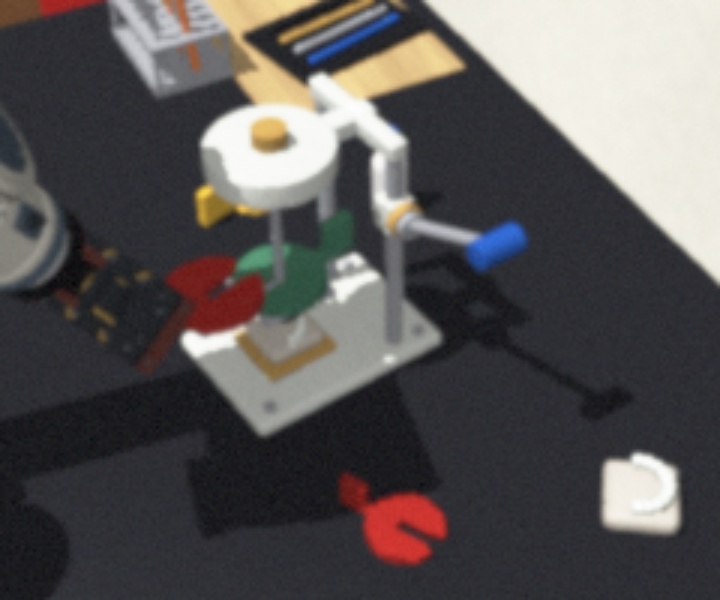

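```bash
python3 - <<'E'
from h import *
from workcell import ctrl
o,R=st(ctrl); d=ctrl.get_image("wrist"); fr=d["frame"]
T=np.eye(4);T[:3,:3]=R;T[:3,3]=o["ee_pos"];W=T@np.array(d["mount"]);c=(240/np.tan(np.radians(d["vertical_fov"])/2),d["cx"],d["cy"],W)
for z in(110,130,160,190,220): print(z,proj(c,[521.7,78,z]).round(1))
for v in(20,40,60,80,95): print(v,fr[v,305:340].astype(int).sum(1).tolist())
C=o["ee_pos"]+np.array([57.6,22,-9.8]); u=np.array([.9336,.3584,0])
print("C",C,"slot end",proj(c,C+[0,0,5]-8*u),"mouth",proj(c,C+[0,0,5]+45*u),"fin out",proj(c,C+[0,0,37]-84*u))
cv2.imwrite("pics/w4c.png",cv2.resize(fr[0:220,220:420,::-1],None,fx=2.7,fy=2.7,interpolation=cv2.INTER_CUBIC))
E
```

```text
t 14.25 p [392.   30.3 148.8] q [-0.18   0.128  2.515  1.606  0.289 -0.509] F [-0.2 -0.1 -2.2] w 11.5
x [0.781 0.301 0.547] az 21.1
y [ 0.359 -0.933  0.   ] az -69.0
z [ 0.511  0.196 -0.837] az 21.0
tilt 33.2
110 [[319.  106.7]]
130 [[319.3  87.6]]
160 [[319.7  52.3]]
190 [[320.3   5.6]]
220 [[321.  -59.1]]
20 [329, 334, 325, 328, 330, 329, 343, 434, 535, 564, 592, 605, 595, 587, 586, 593, 591, 593, 595, 584, 577, 566, 564, 560, 550, 508, 403, 355, 357, 356, 359, 360, 356, 350, 335]
40 [333, 331, 333, 329, 331, 328, 334, 430, 542, 567, 591, 604, 597, 588, 593, 593, 597, 592, 588, 582, 572, 566, 566, 558, 512, 417, 362, 359, 357, 362, 356, 356, 347, 326, 316]
60 [480, 475, 481, 480, 478, 478, 480, 499, 532, 564, 589, 604, 597, 591, 595, 601, 598, 599, 590, 582, 571, 569, 564, 544, 509, 496, 496, 492, 490, 493, 493, 491, 492, 486, 480]
80 [484, 488, 486, 488, 489, 489, 488, 493, 520, 562, 589, 604, 596, 591, 597, 601, 599, 598, 585, 579, 573, 568, 548, 518, 483, 491, 490, 488, 489, 486, 479, 474, 473, 471, 473]
95 [494, 493, 489, 490, 496, 481, 446, 442, 504, 557, 589, 608, 600, 592, 597, 602, 598, 595, 585, 570, 571, 560, 530, 489, 481, 485, 489, 490, 481, 474, 477, 479, 482, 479, 482]
C [449.5787688   52.30524827 139.03979389] slot end [[316.51855211 194.71690363]] mouth [[316.53171171 114.54215136]] fin out [[316.55850404 333.11553882]]
```

View pics/w4c.png

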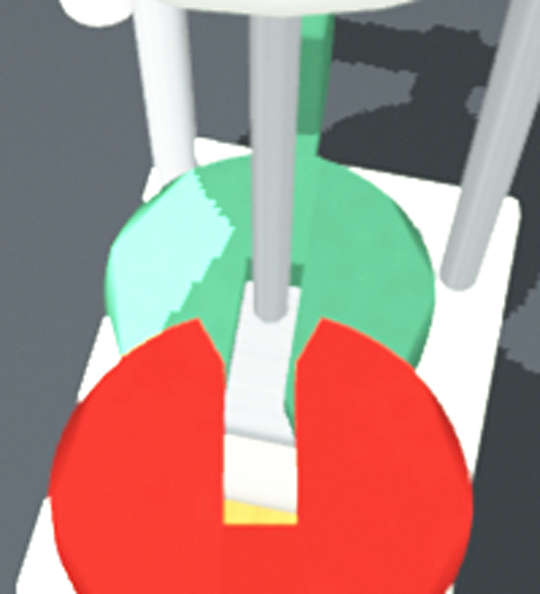

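The stem is centred near column 320.5 against the slot's 316.5, so it needs about 3 mm sideways. I'll lower and enter partway.

move_arm --increments '[255, -4, 1, 8, 0, 255, -10, 3, 15, 0, 255, 0, 3, 21, 0, 255, 7, 3, 26, 0, 255, 15, 3, 31, 0, 255, 24, 3, 37, 0, 255, 24, 3, 37, 0]'

```text
t: 15.18
ee_pos: [432.5, 41.8, 131.6]
orientation: [-2.866, -0.534, -0.856]
ft_force: [0.4, 0.7, -2.5]
width: 11.8
```

```bash
cat >> h.py <<'E'
def wc(c,name):
    o,R=st(c); d=c.get_image("wrist"); fr=d["frame"]
    T=np.eye(4);T[:3,:3]=R;T[:3,3]=o["ee_pos"];W=T@np.array(d["mount"]);cc=(240/np.tan(np.radians(d["vertical_fov"])/2),d["cx"],d["cy"],W)
    cv2.imwrite("pics/"+name,cv2.resize(fr[0:220,220:420,::-1],None,fx=2.7,fy=2.7,interpolation=cv2.INTER_CUBIC))
    C=o["ee_pos"]+np.array([57.6,22,-9.8]);S=np.array([522,77.2,115])
    print("C",C.round(1),"stem-C tool",((S-C)@R).round(1),"along",((S-C)[:2]@[.9336,.3584]).round(1),"lat",((S-C)[:2]@[.3584,-.9336]).round(1),"dz",(S-C)[2].round(1))
    return o,R,cc,fr
E
python3 - <<'E'
from h import *
from workcell import ctrl
o,R,c,fr=wc(ctrl,"w5.png")
for z in(120,130,160,190): print(z,proj(c,[522,77.2,z]).round(1))
d=ctrl.get_image("side"); cv2.imwrite("pics/s5.png",cv2.resize(d["frame"][150:350,200:440,::-1],None,fx=3,fy=3))
E
```

```text
t 15.18 p [432.5  41.8 131.6] q [-0.112  0.234  2.452  1.841  0.265 -0.691] F [ 0.4  0.7 -2.5] w 11.8
x [0.78  0.301 0.549] az 21.1
y [ 0.36  -0.933  0.001] az -68.9
z [ 0.512  0.196 -0.836] az 21.0
tilt 33.3
C [490.1  63.8 121.8] stem-C tool [25.1 -1.  24.6] along 34.5 lat -1.1 dz -6.8
120 [[314.9 136. ]]
130 [[314.8 126.4]]
160 [[314.6  91.6]]
190 [[314.4  43.4]]
```

View pics/w5.png

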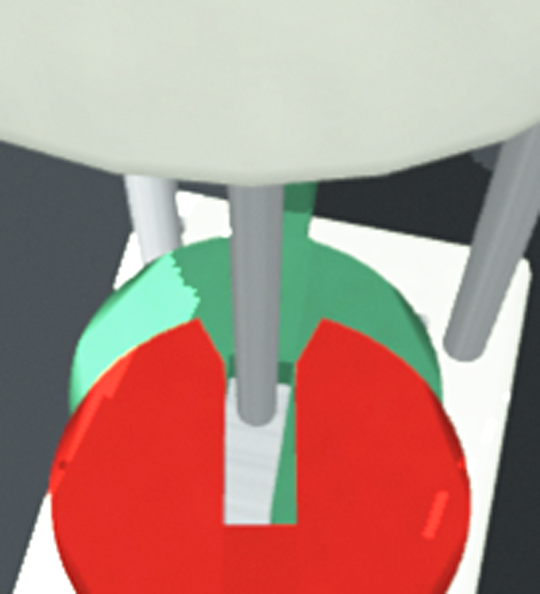

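View pics/s5.png

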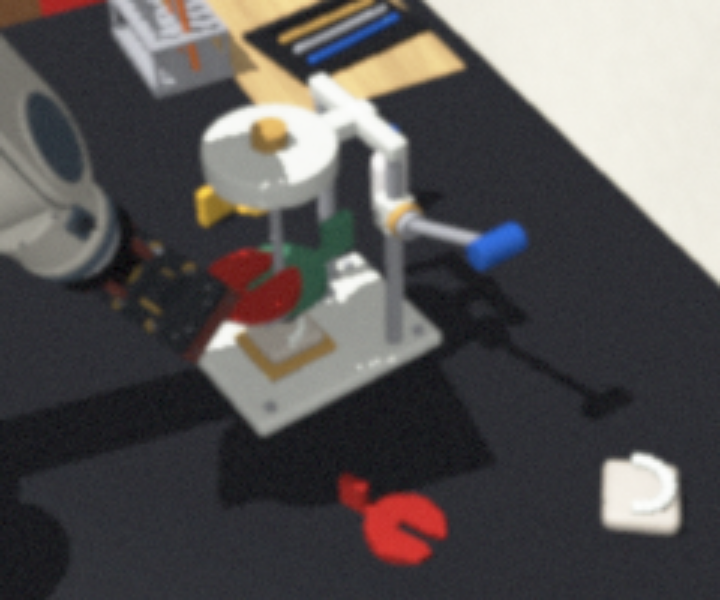

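move_arm --increments '[255, 7, 0, 5, 0, 255, 14, -1, 9, 0, 255, 21, -1, 14, 0, 255, 28, -1, 18, 0, 255, 28, -1, 18, 0]'

```text
t: 15.9
ee_pos: [462.7, 54.8, 131.6]
orientation: [-2.866, -0.534, -0.855]
ft_force: [-0.3, -0.1, -2.2]
width: 12.0
```

```bash
python3 - <<'E'
from h import *
from workcell import ctrl
o,R,c,fr=wc(ctrl,"w6.png")
for z in(120,130,160,190): print(z,proj(c,[522,77.2,z]).round(1))
d=ctrl.get_image("side"); cv2.imwrite("pics/s6.png",cv2.resize(d["frame"][170:290,250:390,::-1],None,fx=5,fy=5,interpolation=cv2.INTER_CUBIC))
E
```

```text
t 15.9 p [462.7  54.8 131.6] q [-0.059  0.264  2.393  1.8    0.234 -0.599] F [-0.3 -0.1 -2.2] w 12.0
x [0.78  0.302 0.548] az 21.1
y [ 0.36  -0.933  0.001] az -68.9
z [ 0.512  0.196 -0.836] az 21.0
tilt 33.2
C [520.3  76.8 121.8] stem-C tool [-2.3  0.2  6.7] along 1.7 lat 0.2 dz -6.8
120 [[316.9 184.3]]
130 [[317.  176.7]]
160 [[317.1 148.4]]
190 [[317.4 108.5]]
```

View pics/w6.png

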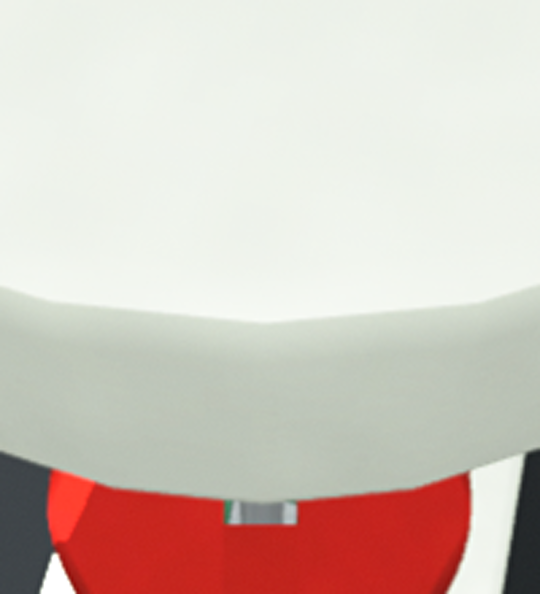

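View pics/s6.png

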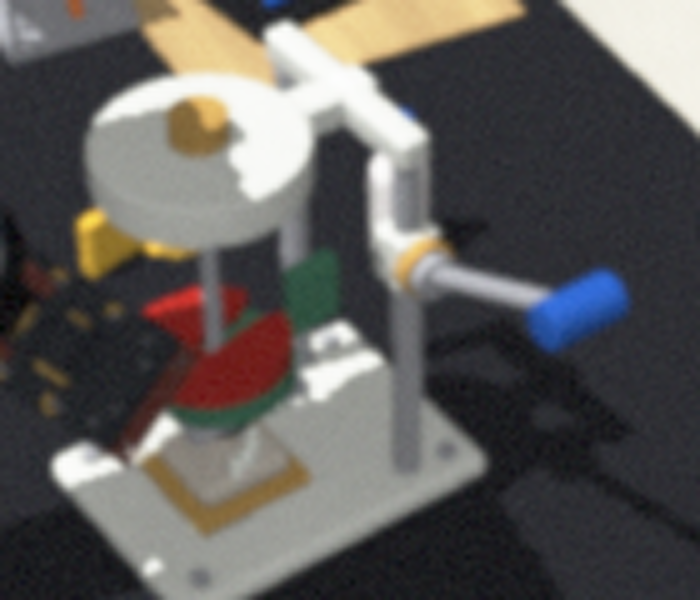

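move_arm --increments '[255, -1, 0, 1, 0, 255, -2, 0, 3, 0, 255, -3, 0, 4, 0, 255, -3, 0, 4.5, 0]'

```text
t: 16.5
ee_pos: [461.6, 54.5, 125.8]
orientation: [-2.866, -0.533, -0.853]
ft_force: [-0.4, 0.3, -1.7]
width: 12.0
```

move_arm --increments '[255, -0.5, 0, 0.8, 0, 255, -0.5, 0, 0.8, 0]'

```text
t: 16.75
ee_pos: [461.8, 54.5, 125.0]
orientation: [-2.866, -0.532, -0.854]
ft_force: [-2.7, -0.8, 0.3]
width: 11.9
```

```bash
python3 - <<'E'
from h import *
from workcell import ctrl
o,R,c,fr=wc(ctrl,"w7.png")
d=ctrl.get_image("side"); cv2.imwrite("pics/s7.png",cv2.resize(d["frame"][170:290,250:390,::-1],None,fx=5,fy=5,interpolation=cv2.INTER_CUBIC))
E
```

```text
t 16.75 p [461.8  54.5 125. ] q [-0.06   0.283  2.398  1.891  0.241 -0.693] F [-2.7 -0.8  0.3] w 11.9
x [0.781 0.301 0.547] az 21.1
y [ 0.359 -0.933  0.001] az -69.0
z [ 0.511  0.196 -0.837] az 21.0
tilt 33.2
C [519.4  76.5 115.2] stem-C tool [2.1 0.3 1.7] along 2.7 lat 0.3 dz -0.2
```

View pics/s7.png

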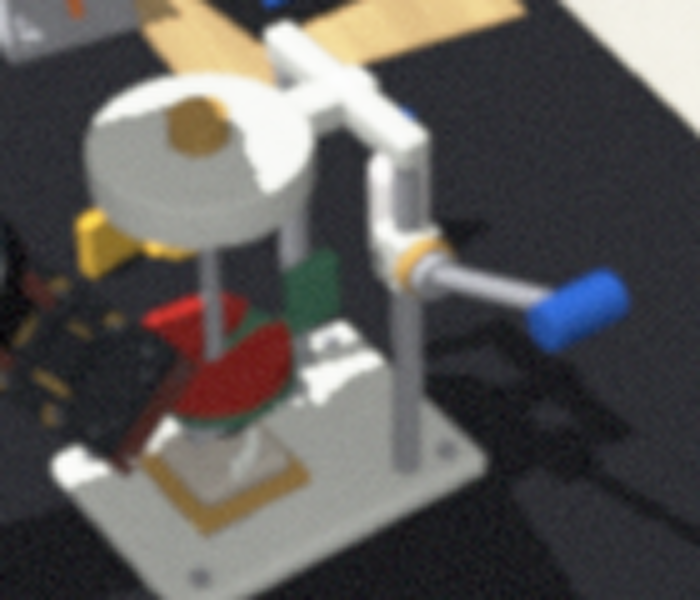

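move_arm --increments '[230, 0, 0, 0, 0, 200, 0, 0, 0, 0, 170, 0, 0, 0, 0, 150, 0, 0, 0, 0, 150, 0, 0, 0, 0, 150, 0, 0, 0, 0]'

```text
t: 17.6
ee_pos: [461.7, 54.5, 125.0]
orientation: [-2.866, -0.533, -0.854]
ft_force: [-0.4, -0.0, -0.1]
width: 36.6
```

```bash
python3 - <<'E'
from h import *
from workcell import ctrl
o,R,c,fr=wc(ctrl,"w8.png")
cv2.imwrite("pics/w8f.png",fr[:,:,::-1])
E
```

```text
t 17.6 p [461.7  54.5 125. ] q [-0.06   0.283  2.398  1.89   0.241 -0.693] F [-0.4 -0.  -0.1] w 36.6
x [0.781 0.301 0.547] az 21.1
y [ 0.359 -0.933  0.001] az -68.9
z [ 0.511  0.196 -0.837] az 21.0
tilt 33.2
C [519.3  76.5 115.2] stem-C tool [2.2 0.4 1.7] along 2.7 lat 0.3 dz -0.2
```

View pics/w8f.png

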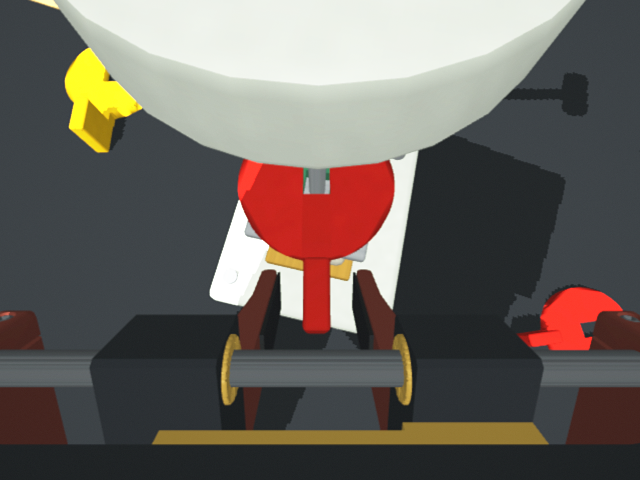

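Released: the gripper shows 36.6 mm, the force is about zero and the disc has not moved (slot end at (316,192)). I'll back off along the lean.

move_arm --increments '[150, 0, 0, -4, 0, 150, 0, 0, -12, 0, 150, 0, 0, -24, 0, 150, 0, 0, -38, 0, 150, 0, 0, -54, 0, 150, 0, 0, -70, 0, 150, 0, 0, -80, 0, 150, 0, 0, -80, 0]'

```text
t: 18.65
ee_pos: [421.0, 38.7, 192.6]
orientation: [-2.866, -0.533, -0.857]
ft_force: [0.3, 0.1, 1.3]
width: 36.2
```

```bash
python3 - <<'E'
from h import *
from workcell import ctrl
o,R,c,fr=wc(ctrl,"w9.png")
cv2.imwrite("pics/w9f.png",fr[:,:,::-1])
d=ctrl.get_image("side"); cv2.imwrite("pics/s9.png",cv2.resize(d["frame"][170:290,250:390,::-1],None,fx=5,fy=5,interpolation=cv2.INTER_CUBIC))
v=d["frame"].copy();cs=cam(d)
for F in weight_faces(522,77.2,.37,110)[1:2]: print(proj(cs,F).min(0),proj(cs,F).max(0))
to(ctrl,[440,-110,330])
E
```

```text
t 18.65 p [421.   38.7 192.6] q [-0.129  0.026  2.427  1.025  0.309  0.142] F [0.3 0.1 1.3] w 36.2
x [0.78  0.301 0.549] az 21.1
y [ 0.359 -0.933  0.001] az -69.0
z [ 0.512  0.196 -0.836] az 20.9
tilt 33.3
C [478.6  60.7 182.8] stem-C tool [ 1.7  0.1 82.2] along 46.5 lat 0.2 dz -67.8
[276.0740849  227.15206443] [308.87356096 249.08489814]
t 18.75 p [421.   38.9 191.9] q [-0.128  0.028  2.427  1.027  0.309  0.141] F [0.1 1.1 1. ] w 35.8
x [0.781 0.301 0.548] az 21.1
y [ 0.359 -0.933  0.001] az -69.0
z [ 0.511  0.196 -0.837] az 21.0
tilt 33.2
to [440, -110, 330] tool delta [  45.7  145.9 -135. ]
```

View pics/s9.png

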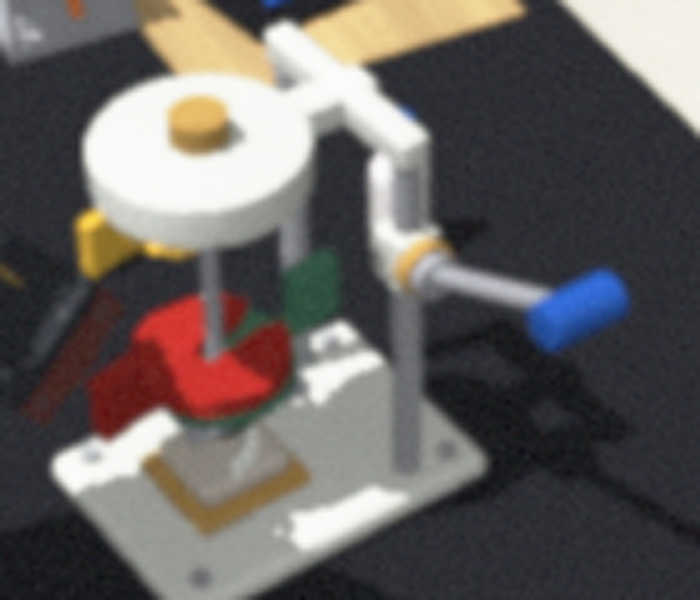

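View pics/w9f.png

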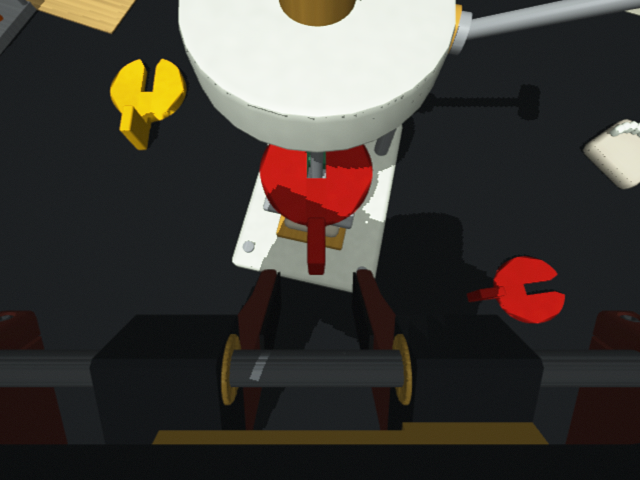

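move_arm --increments '[200, 8, 30, -30, 0, 255, 18, 60, -60, 0, 255, 28, 90, -90, 0, 255, 37, 120, -115, 0, 255, 46, 146, -135, 0, 255, 46, 146, -135, 0]'

```text
t: 19.5
ee_pos: [441.7, -111.7, 331.2]
orientation: [-2.867, -0.531, -0.859]
ft_force: [-0.6, 1.0, 0.8]
width: 0.7
```

```bash
python3 - <<'E'
from h import *
from workcell import ctrl
to(ctrl,[645,-103,320]);to(ctrl,[645,-103,270])
S=ctrl.get_image("scene");D=ctrl.get_image("side")
cv2.imwrite("pics/a.png",cv2.resize(S["frame"][200:280,260:380,::-1],None,fx=6,fy=6,interpolation=cv2.INTER_CUBIC))
cv2.imwrite("pics/b.png",cv2.resize(D["frame"][190:270,320:400,::-1],None,fx=6,fy=6,interpolation=cv2.INTER_CUBIC))
E
```

```text
t 19.5 p [ 441.7 -111.7  331.2] q [-0.582 -0.129  2.15   0.629  0.858  0.266] F [-0.6  1.   0.8] w 0.7
x [0.78  0.3   0.549] az 21.0
y [ 0.357 -0.934  0.002] az -69.1
z [ 0.514  0.194 -0.836] az 20.7
tilt 33.3
to [645, -103, 320] tool delta [155.   64.5 115.5]
t 19.5 p [ 441.7 -111.7  331.2] q [-0.582 -0.129  2.15   0.629  0.858  0.266] F [-0.6  1.   0.8] w 0.7
x [0.78  0.3   0.549] az 21.0
y [ 0.357 -0.934  0.002] az -69.1
z [ 0.514  0.194 -0.836] az 20.7
tilt 33.3
to [645, -103, 270] tool delta [127.6  64.4 157.3]
```

View pics/a.png

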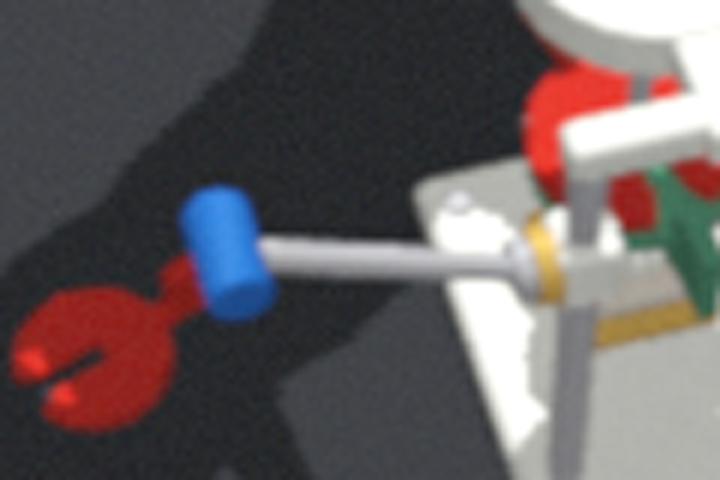

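View pics/b.png

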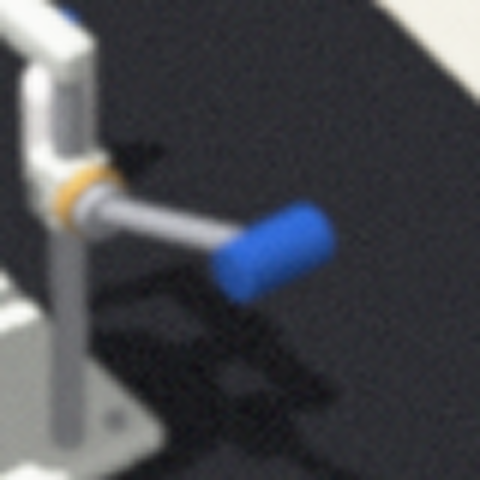

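move_arm --increments '[255, 40, 15, 15, 0, 255, 80, 30, 45, 0, 255, 120, 48, 80, 0, 255, 155, 64, 115, 0, 255, 142, 64, 137, 0, 255, 131, 64, 153, 0, 255, 131, 64, 153, 0]'

```text
t: 20.48
ee_pos: [641.2, -97.3, 268.6]
orientation: [-2.864, -0.532, -0.843]
ft_force: [-0.3, 0.7, -0.2]
width: 0.3
```

```bash
python3 - <<'E'
from h import *
from workcell import ctrl
o,R,c,fr=wc(ctrl,"w10.png")
cv2.imwrite("pics/w10f.png",fr[:,:,::-1])
D=ctrl.get_image("side")
cv2.imwrite("pics/b2.png",cv2.resize(D["frame"][130:280,280:440,::-1],None,fx=4,fy=4,interpolation=cv2.INTER_CUBIC))
E
```

```text
t 20.48 p [641.2 -97.3 268.6] q [-0.341  0.26   1.883  0.636  0.646  0.415] F [-0.3  0.7 -0.2] w 0.3
x [0.784 0.3   0.543] az 20.9
y [ 0.361 -0.933 -0.006] az -68.8
z [ 0.504  0.2   -0.84 ] az 21.7
tilt 32.9
C [698.8 -75.3 258.8] stem-C tool [-171.  -205.2   62.1] along -110.5 lat -205.8 dz -143.8
```

View pics/w10f.png

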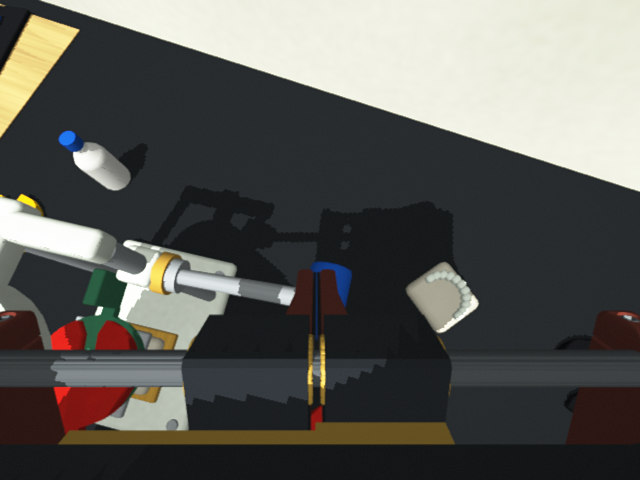

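View pics/b2.png

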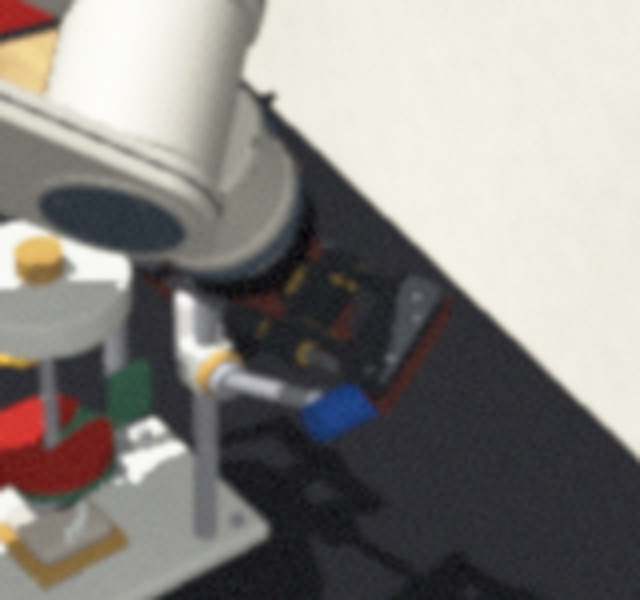

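move_arm --increments '[255, -1, 9, -1, 0, 255, -6, 9, 7, 0, 255, -11, 9, 15, 0, 255, -16, 9, 22, 0, 255, -21, 9, 29, 0, 255, -26, 9, 37, 0, 255, -31, 9, 45, 0, 255, -36, 9, 53, 0, 255, -41, 9, 61, 0, 255, -46, 9, 69, 0, 255, -51, 9, 77, 0]'

```text
t: 21.95
ee_pos: [645.0, -106.6, 178.4]
orientation: [-2.864, -0.533, -0.849]
ft_force: [-1.6, -1.7, 2.8]
width: 0.5
```

```bash
python3 - <<'E'
from h import *
from workcell import ctrl
o,R,c,fr=wc(ctrl,"w11.png")
to(ctrl,[643,-106,152])
D=ctrl.get_image("side")
cv2.imwrite("pics/b3.png",cv2.resize(D["frame"][130:280,280:440,::-1],None,fx=4,fy=4,interpolation=cv2.INTER_CUBIC))
E
```

```text
t 21.95 p [ 645.  -106.6  178.4] q [-0.355  0.403  1.936  0.848  0.506  0.153] F [-1.6 -1.7  2.8] w 0.5
x [0.782 0.3   0.546] az 21.0
y [ 0.36  -0.933 -0.003] az -68.9
z [ 0.508  0.199 -0.838] az 21.4
tilt 33.1
C [702.6 -84.6 168.6] stem-C tool [-121.9 -215.8  -14.6] along -110.6 lat -215.7 dz -53.6
t 22.0 p [ 644.4 -106.4  177.2] q [-0.355  0.404  1.937  0.849  0.505  0.151] F [-0.7 -0.9  0.7] w 0.6
x [0.783 0.3   0.545] az 21.0
y [ 0.36  -0.933 -0.004] az -68.9
z [ 0.507  0.2   -0.839] az 21.5
tilt 33.0
to [643, -106, 152] tool delta [-14.7  -0.8  20.5]
```

View pics/b3.png

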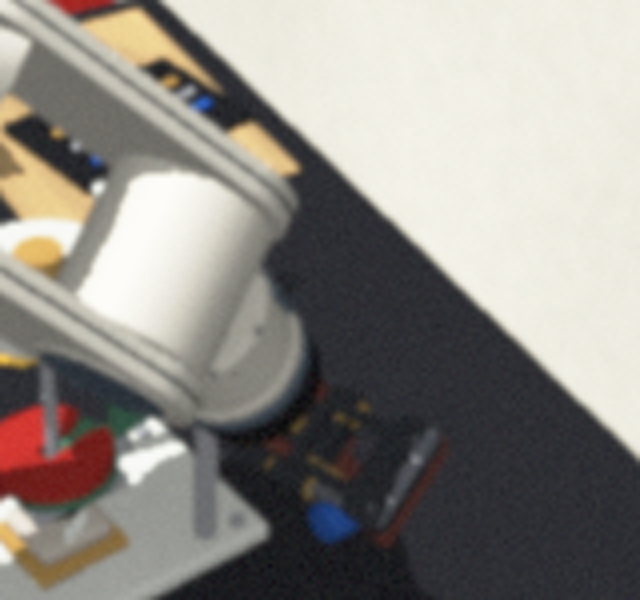

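move_arm --increments '[255, -4, 0, 6, 0, 255, -8, 0, 12, 0, 255, -12, 0, 17, 0, 255, -14, 0, 20, 0, 255, -14, 0, 20, 0]'

```text
t: 22.68
ee_pos: [643.6, -106.1, 153.2]
orientation: [-2.863, -0.532, -0.846]
ft_force: [-0.3, 2.4, 4.5]
width: 0.4
```

move_arm --increments '[255, -1.5, 0, 2, 0, 255, -2, 0, 3, 0, 255, -2, 0, 3, 0]'

```text
t: 23.05
ee_pos: [644.1, -105.9, 152.1]
orientation: [-2.861, -0.533, -0.851]
ft_force: [-10.2, 2.0, 23.6]
width: 0.7
```

Force rose to 23.6 N, so the lever is on its stop. I'll back off upwards.

move_arm --increments '[255, 3, 0, -5, 0, 255, 8, 0, -12, 0, 255, 19, 0, -29, 0, 255, 36, 0, -55, 0, 255, 55, 0, -85, 0, 255, 75, 0, -115, 0, 255, 60, 20, -150, 0, 255, 30, 60, -180, 0, 255, 0, 100, -200, 0, 255, -30, 130, -220, 0, 255, -30, 130, -220, 0]'

```text
t: 24.42
ee_pos: [554.5, -283.5, 318.9]
orientation: [-2.864, -0.527, -0.851]
ft_force: [1.1, -0.4, 0.0]
width: 0.6
```

```bash
python3 - <<'E'
from h import *
from workcell import ctrl
st(ctrl)
S=ctrl.get_image("scene");D=ctrl.get_image("side")
a=cv2.resize(S["frame"][160:300,260:420,::-1],(400,350),interpolation=cv2.INTER_CUBIC)
b=cv2.resize(D["frame"][160:300,250:410,::-1],(400,350),interpolation=cv2.INTER_CUBIC)
cv2.imwrite("pics/e.png",np.hstack([a,b])); cv2.imwrite("pics/escene.png",S["frame"][:,:,::-1])
E
```

```text
t 24.43 p [ 554.5 -283.5  318.9] q [-0.738  0.223  1.804  0.65   0.943  0.123] F [ 1.1 -0.4  0. ] w 0.6
x [0.783 0.297 0.547] az 20.7
y [ 0.357 -0.934 -0.005] az -69.1
z [ 0.509  0.199 -0.837] az 21.3
tilt 33.1
```

View pics/e.png

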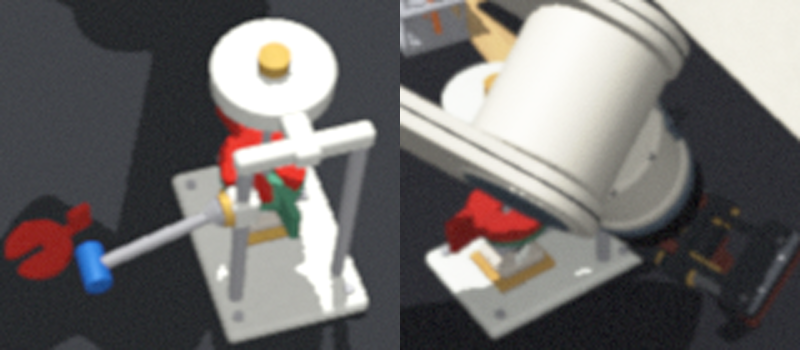

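View pics/escene.png

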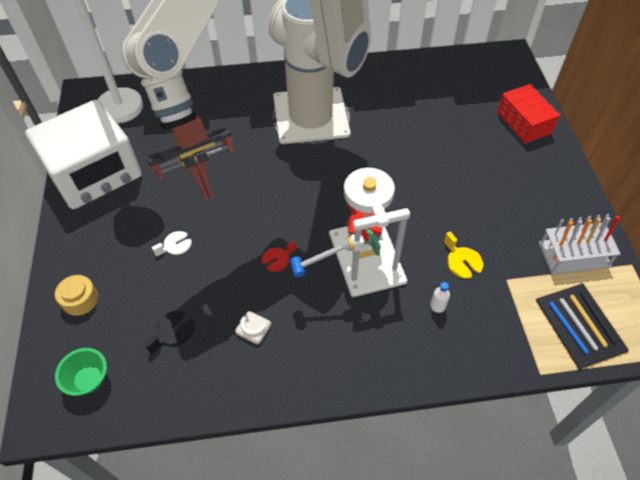

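move_arm --increments '[255, -20, 40, -50, 0, 255, -50, 80, -90, 0, 255, -80, 120, -130, 0, 255, -100, 160, -170, 0, 255, -100, 160, -170, 0, 255, -100, 160, -170, 0]'

```text
t: 25.28
ee_pos: [449.1, -492.7, 404.8]
orientation: [-2.86, -0.531, -0.849]
ft_force: [-0.9, 0.4, -0.7]
width: 0.5
```

```bash
python3 - <<'E'
from h import *
from workcell import ctrl
st(ctrl)
S=ctrl.get_image("scene");D=ctrl.get_image("side");cs=[cam(S),cam(D)]
a=cv2.resize(S["frame"][160:300,260:420,::-1],(400,350),interpolation=cv2.INTER_CUBIC)
b=cv2.resize(D["frame"][160:300,250:410,::-1],(400,350),interpolation=cv2.INTER_CUBIC)
cv2.imwrite("pics/e2.png",np.hstack([a,b]))
yv=np.array([-.151,.988,0]);piv=np.array([639.5,-102.8,0])+117*yv+[0,0,180]
for q in(0,.6,.7,.8):
    k=piv-130*np.cos(.45-q)*yv+[0,0,130*np.sin(.45-q)]; print(q,[proj(c,k).round(1).tolist() for c in cs])
for n,f in(("scene0",S["frame"]),("side0",D["frame"])):
    i=cv2.imread(f"pics/{n}.png")[:,:,::-1]
    for im in(i,f):
        h=cv2.cvtColor(np.ascontiguousarray(im),cv2.COLOR_RGB2HSV); m=((h[...,0]>100)&(h[...,0]<125)&(h[...,1]>150)&(h[...,2]>70)).astype(np.uint8)
        nn,l,s,ce=cv2.connectedComponentsWithStats(m); print(n,[(ce[j].round(1).tolist(),int(s[j,4])) for j in range(1,nn) if s[j,4]>60])
E
```

```text
t 25.27 p [ 449.1 -492.7  404.8] q [-1.106  0.311  1.486  0.595  1.336 -0.042] F [-0.9  0.4 -0.7] w 0.5
x [0.782 0.299 0.547] az 20.9
y [ 0.361 -0.933 -0.007] az -68.8
z [ 0.508  0.203 -0.837] az 21.8
tilt 33.2
0 [[[297.4, 241.5]], [[365.2, 230.7]]]
0.6 [[[294.0, 261.2]], [[366.7, 256.0]]]
0.7 [[[295.3, 263.8]], [[365.8, 259.0]]]
0.8 [[[297.1, 266.3]], [[364.6, 261.7]]]
scene0 [([297.4, 241.6], 223), ([568.8, 327.9], 325)]
scene0 [([296.7, 266.5], 228), ([568.8, 327.9], 323)]
side0 [([317.1, 162.6], 121), ([365.3, 231.5], 208)]
side0 [([317.2, 162.5], 122)]
```

View pics/e2.png

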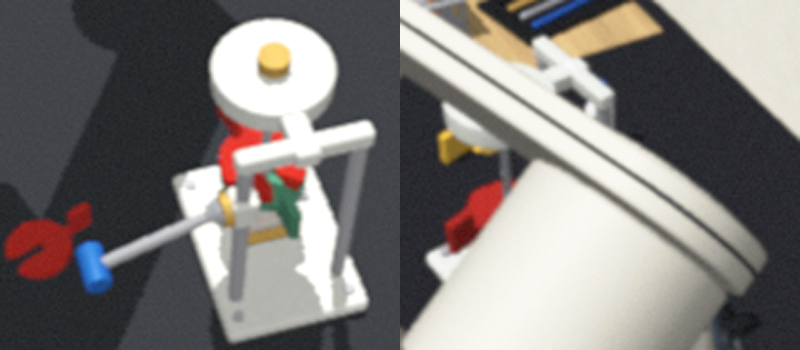

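```bash
python3 - <<'E'
from workcell import ctrl
print(ctrl.close_job())
E
```

```text
the job is handed in; nothing more can be done
None
```

The red weight is on the hanger stem and the lever is fully down. I handed the job in at about 25 s of the 69 s allowed. The interface gives no verdict, so what follows rests on my own checks.

**What I did**
- **Lean:** the moves only shift the tool and turn it about its own z. I got the 33° lean by repeatedly commanding points beyond the arm's reach, which tilted the tool a little each time. This held the elbow joint at its lower limit (0.087 rad measured, listed as 0.09); nothing was reported.
- **Placing:** I gripped the fin with that lean, slid the slot over the stem about 6 mm above the green weight, and lowered it until the force showed contact. I then opened the fingers and backed off along the lean.
- **Lever:** I pushed the knob down to its stop, where the force rose to about 24 N, and then moved clear.

**Last checks**
- **Red weight:** by the arm's own position it was about 3 mm from the stem axis at release. The side and wrist pictures after release show it lying on the green one. Its slot points to the columns and the green slot points to the robot, so they are roughly 170° apart.
- **Lever:** in the scene camera the knob is at (296.7, 266.5). I predict (297.1, 266.3) for 0.8 rad.
- **Other items:** the yellow weight, the bottle and the loose model appear where they started. The force reading is about zero, so the robot is touching nothing.

**Not fully checked:** in the final side picture the arm covers the knob and part of the stack. The last look at the red weight's level was the side picture just after the lever push, and it was also partly covered. No check failed; the stem position from the two cameras agreed to within about 3 mm.

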